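# Charge the bisque crusher and hold its feed gate open

## Task

Feed the broken bisque to the bench crusher: with the feed gate shut, carry the pan over and tip all four sherds into the hopper, then put the empty pan back down flat on the bench, clear of the crusher, and let go of it. Then pull the spring-return feed gate out until the front edge of its cross bar meets the scribed line on the rails, so that all the sherds drop onto the rolls, and finish while still holding the gate there - do not let it go. Leave the banding wheel, the tub and the glaze jar where they stand.

Things in the scene. Friction and masses are not known exactly. Their poses are not given: they have to be found in the camera images.
- crusher: bench roll crusher for making grog, bolted down at a varying place. Origin on the bench below the middle of its feed throat, z up. Its front is -x, where the feed gate pulls out. Grey housing 172 (x) x 130 (y) mm, 96 mm high, steel funnel hopper on it; motor on its -y side reaches y = -266 mm, 142 mm high; switch box behind to x = 118 mm
- hopper_mouth (a point): middle of the hopper's open top, 191 mm above the bench, axes as the crusher's. Inside of the mouth 164 (x) x 176 (y) mm, rim top 195 mm above the bench; the walls slope in at about 55 degrees from 180 mm down to the throat
- throat (a point): middle of the feed throat, on the upper face of the gate blade that shuts it, 105 mm above the bench; the throat is 64 (x) x 76 (y) mm. Below it lies the roll chamber, 122 (x) x 80 (y) mm, with two steel rolls, tops 54 mm above the bench
- feed_gate (a joint): feed gate, a flat blade sliding straight out to the crusher's -x; metres pulled out: 0 shut, 0.070 front edge of the cross bar at the scribed line (throat clear from 0.065), 0.085 end stop. Its spring pulls it shut with 6 N at 0, 13 N at 0.070, plus about 1 N friction; let go, it shuts by itself
- knob (a point): on the axis of the gate's upright black knob, 20 mm below its top, 138 mm above the bench: the place to take it; moves with the gate; when shut 155 mm before (-x of) the throat's middle. Knob 24 mm across (28 at its foot), from 112 to 158 mm above the bench
- bar_edge (a point): middle of the top front edge of the gate's cross bar, 7 mm before (-x of) the knob's axis, 112 mm above the bench; moves with the gate. Steel bar under the knob, 14 mm wide (x), 8 mm thick, y from -67 to 83 mm, riding over the rails; the spring's rod runs back from it at y = 71 mm
- mark (a point): fixed: the scribed dark line across the two aluminium guide rails, midway between them, 104 mm high (rail tops), 232 mm before (-x of) the throat's middle; at gate 0.070 the front edge of the cross bar is over it. Rails at y = +-46 mm, 14 mm wide, out to x = -268 mm
- pan: loose sheet-metal scrap pan, 140 g, with the sherds in it. Origin on its underside; x points to its open, wall-less front lip. Floor 4 mm thick, x from -64 to 82 mm, 94 mm wide; side walls (x from -62 to 66 mm) and back wall 30 mm high. Sherds slide on it from 25 to 37 degrees of lean
- pan_grip (a point): in the pan's wooden grip, an upright board at its back: x = -62 mm, 56 mm above the underside. Board 16 mm thick (pan's x), 64 mm wide (y), top at 78 mm; pinch it across its thickness. The sherds begin about 30 mm in front of it
- pan_lip (a point): middle of the pan's open front lip, on the floor's upper face: x = 82, y = 0, z = 4 mm of the pan
- sherd1: terracotta-coloured broken piece of fired pot wall, about 32 x 25 x 12 mm, 9 mm thick with a slight bend, about 18 g, one of four alike lying in the pan; origin at its middle
- sherd2: terracotta-coloured broken piece of fired pot wall, about 32 x 25 x 12 mm, 9 mm thick with a slight bend, about 18 g, one of four alike lying in the pan; origin at its middle
- sherd3: terracotta-coloured broken piece of fired pot wall, about 32 x 25 x 12 mm, 9 mm thick with a slight bend, about 18 g, one of four alike lying in the pan; origin at its middle
- sherd4: terracotta-coloured broken piece of fired pot wall, about 32 x 25 x 12 mm, 9 mm thick with a slight bend, about 18 g, one of four alike lying in the pan; origin at its middle
- banding_wheel: bystander: dark iron banding wheel (turntable), disc 170 mm across, 50 mm high; origin at the centre of its foot
- tub: bystander: empty white plastic tub, 92 mm across, 85 mm high; origin under its centre
- glaze_jar: bystander: closed jar, 72 mm across, 95 mm high; origin under its centre
Things that resemble listed ones, but are neither listed nor needed, are in the scene too. Of the things like the pan, leave any that is yellow; of the rest the smaller one is meant.

How it is judged:
By the outcome, as a careful person would: the job done as asked, in the order asked, and still so for the second after the job is handed in, while the arm keeps its last pose, push and grip.
It also fails if it takes over 69 s, if anything falls off the work surface, if the arm or the gripper's body presses on something with over 40 N, if the wrist force passes 120 N, or if a joint passes its speed limit or range.

## Robot

A 6-joint arm with a two-finger parallel gripper is mounted at the origin on the work surface. World frame = base frame: x ahead of the robot, y to its left, z up, the work surface at z = 0. Lengths are in mm, angles in rad, forces in N, time in s.
With the tool pointing down it reaches from about 350 to 975 mm from the base axis. Payload 7.1 kg.
Tool frame: the origin (TCP) lies on the front face of the gripper's body, between the roots of the fingers; the fingertips stand 80 mm ahead of it and the grasp point (between the pads) lies 61 mm ahead of it (env.tips_ahead is the distance from the TCP to the fingertips, in mm); z points along the fingers, y is the line along which they close (so a half turn about z gives the same grasp; the last joint's range is limited). The gripper opens to 88 mm and grips with 3 to 60 N. Pads are 20 mm wide; open, the fingers measure 115 mm over their backs; the gripper's body (75 mm by 178 mm) begins 61 mm behind the grasp point.
Start: joints at [1.26, 0.423, 1.63, -0, 1.089, -0.019], TCP at [179.766, 598.573, 302.675] pointing down, gripper open.
Joint ranges: [-3, 3], [-0.9, 2.11], [0.09, 2.58], [-1.31, 4.45], [0.11, 2.69], [-2.54, 2.54]. Speed limits (rad/s): [2.39, 2.39, 3.01, 3.14, 3.14, 3.14].

## Interface

Orientations are given as a unit quaternion [x, y, z, w].
In Python, from station import env, set_gripper, viewer, workorder gives the robot as it stands. Calls block until the motion is done:
- env.reach(position, orientation): joint-space move of the TCP to a pose.
- env.move_l(position, rot=None, rate=150, f_stop=None): straight line of the TCP; rot=None keeps the orientation; rate is the mean speed in mm/s. With f_stop (N) it stops when the force on the tool has changed by that much, and returns True; else False.
- env.move_joints(angles): joint-space move.
- set_gripper(opening): finger opening in mm; the grip force is fixed at half the most; returns when the fingers have stopped.
- env.hold(seconds).
- env.ik(position, orientation): joint angles nearest the present ones, or None.
- env.read_state(): the state.
- viewer.camera(name): name is "side" or "top" or "wrist"; returns the picture (420x560x3 uint8, blue, green, red); there is no depth.
- viewer.camera_params(name): a dict with "fx", "fy", "cx", "cy" (pixels), "pose" (4x4, takes a point from camera to world coordinates); the wrist camera has in their place "tool_from_camera" (4x4, takes a point from camera to tool coordinates, whose origin is the TCP and whose axes are the flange's). Camera axes: x right, y up, looking along -z (the intrinsics and any distortion apply to the point x, -y, -z); pixel columns grow to the right and rows downward; lengths in mm; the calibration is good to about 2 mm. A picture is of the moment at which its call begins: read the wrist's pose just before it. camera_params takes no time and is no camera call.
A pose or a line that the arm cannot do raises env.IKError and nothing moves.
- workorder.sign_off(): hands the job in; it is judged then, once.
The state is a dict: "time_s": time; "qpos": joint angles; "dq": joint speeds; "tau": joint torques, N m; "tool_pos": TCP position; "orientation": TCP orientation; "force": force on the tool from outside, world axes, zero at the start; "wrist_torque": the same for the moment, N m; "width": finger opening in mm; "grip_force": force on a finger pad.
Only numpy, scipy, OpenCV 4.12 (cv2) and the standard library are available. Lean on these libraries where they do the work, as an engineer would, in place of code of your own. Each camera call takes 0.05 s, during which the arm holds its last target. There are 200 camera calls.

## Working session

There is one attempt and no reset: what is moved stays moved. The work goes in short steps, each a Python script; the robot and the scene stay as the last script left them, time stands still between calls to the robot, and variables do not carry over. Pictures are saved under pics/ and viewed, at most 10 in all, crops included, and the job is handed in when it is done.

```bash
ls; mkdir -p pics
python3 - <<'E'
from station import env, viewer
import cv2
for n in ("top","side"):
    im=viewer.camera(n); cv2.imwrite(f"pics/{n}0.png",cv2.resize(im,(784,588),interpolation=cv2.INTER_CUBIC)); cv2.imwrite(f"{n}0_raw.png",im)
    p=viewer.camera_params(n); print(n,p)
print(viewer.camera_params("wrist")); print(env.read_state())
E
```

```text
pics
top {'fx': 382.101380561143, 'fy': 382.101380561143, 'cx': 280.8632449235229, 'cy': 210.09684363727348, 'pose': array([[-2.02440407e-02,  9.77066523e-01, -2.11969781e-01,
         3.03711651e+02],
       [-9.99795049e-01, -1.98259142e-02,  4.09801170e-03,
        -4.62641395e+01],
       [-1.98464633e-04,  2.12009297e-01,  9.77267629e-01,
         1.09519672e+03],
       [ 0.00000000e+00,  0.00000000e+00,  0.00000000e+00,
         1.00000000e+00]])}
side {'fx': 430.65548093578536, 'fy': 430.65548093578536, 'cx': 272.9389378804085, 'cy': 212.85020207673458, 'pose': array([[ 7.15281230e-01,  4.19722477e-01, -5.58753796e-01,
        -2.12369990e+02],
       [-6.98822252e-01,  4.24445163e-01, -5.75754951e-01,
        -7.64216686e+02],
       [-4.49694840e-03,  8.02296295e-01,  5.96909065e-01,
         9.21005507e+02],
       [ 0.00000000e+00,  0.00000000e+00,  0.00000000e+00,
         1.00000000e+00]])}
{'fx': 306.9757723799417, 'fy': 306.9757723799417, 'cx': 277.1567226951088, 'cy': 209.41441086456265, 'tool_from_camera': array([[-7.22009180e-04,  9.63973771e-01,  2.65996332e-01,
 
[... 271 characters left out ...]
00e+00]])}
{'time_s': 0.1, 'qpos': array([ 1.25997076e+00,  4.23778143e-01,  1.63059350e+00,  1.98877700e-05,
        1.08859771e+00, -1.89980283e-02]), 'dq': array([-0.00127502, -0.00203046, -0.00336114, -0.00018264, -0.00030272,
        0.00117016]), 'tau': array([ 9.07719732e-04, -5.45617282e+01, -2.74326164e+01,  6.45196787e-02,
        1.87918218e-02, -4.29430622e-05]), 'tool_pos': array([179.66696725, 598.21730975, 301.97867179]), 'orientation': array([ 1.45401085e-01,  9.89372554e-01, -6.77568803e-04, -1.21691190e-04]), 'force': array([ 0.87937614,  0.06539715, -1.09405754]), 'wrist_torque': array([-0.03504715, -0.02002251,  0.02400692]), 'grip_force': 0.0, 'width': 88.01339277320248}
```

View pics/top0.png

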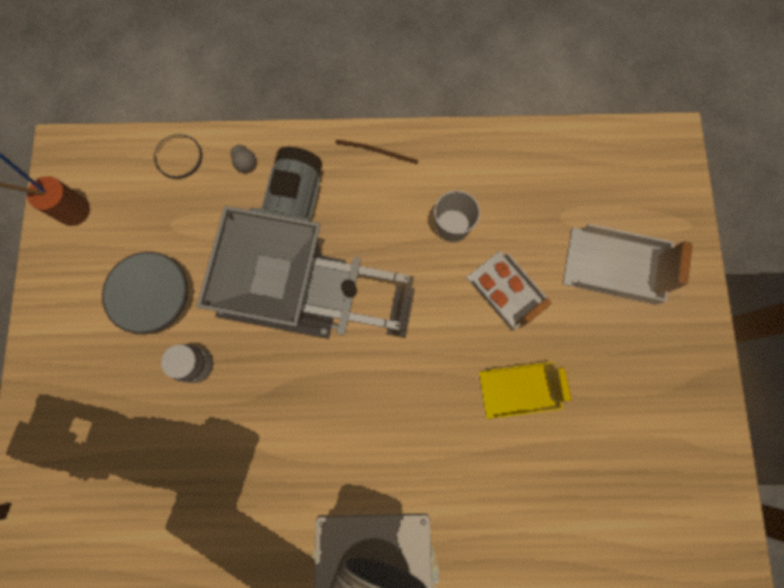

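View pics/side0.png

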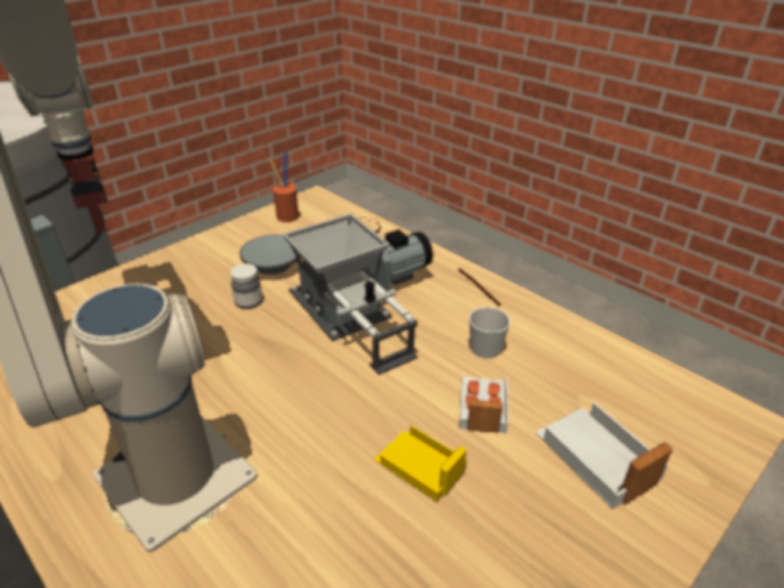

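The top view has three pan-like things: a small grey pan holding 4 sherds at (508,290), a yellow one at (525,388) and a large empty grey one at (625,265). The small grey one is meant. The crusher's hopper is at (262,265), with its gate and knob at (349,288) pointing image-right, which is world -y. The tub is at (456,215), the jar at (183,362) and the wheel at (146,292).

```bash
cat > h.py <<'E'
import numpy as np, cv2
from scipy.spatial.transform import Rotation as R
from station import env, set_gripper, viewer, workorder
def campose(n):
    p=viewer.camera_params(n)
    if n!="wrist": return p,np.array(p["pose"])
    s=env.read_state(); T=np.eye(4); T[:3,:3]=R.from_quat(s["orientation"]).as_matrix(); T[:3,3]=s["tool_pos"]
    return p,T@p["tool_from_camera"]
def cast(p,T,uv,z):
    u,v=uv; d=T[:3,:3]@np.array([(u-p["cx"])/p["fx"],-(v-p["cy"])/p["fy"],-1.])
    return T[:3,3]+d*(z-T[2,3])/d[2]
def proj(p,T,X):
    c=T[:3,:3].T@(np.array(X)-T[:3,3]); return p["cx"]-p["fx"]*c[0]/c[2], p["cy"]+p["fy"]*c[1]/c[2]
def down(yaw): # tool z down, tool x at world angle yaw
    x=np.array([np.cos(yaw),np.sin(yaw),0]); z=np.array([0,0,-1.]); return R.from_matrix(np.c_[x,np.cross(z,x),z]).as_quat()
E
python3 - <<'E'
from h import *
p,T=campose("top")
f=lambda u,v,z:np.round(cast(p,T,(u/1.4,v/1.4),z)[:2],1)
for n,u,v,z in [("knobtop",349,288,158),("h1",228,208,195),("h2",320,225,195),("h3",300,325,195),("h4",201,307,195),("lipL",503,253,4),("lipR",468,278,4),("board",538,309,78),("wheel",146,292,50),("tub",456,213,85),("jar",180,362,95),("yel",525,388,10),("big",625,265,10)]: print(n,f(u,v,z))
s=env.read_state(); M=R.from_quat(s["orientation"]).as_matrix(); print(M.round(2))
for pos,yaw in [((250,560,500),1),]: pass
# candidate viewpoints
for nm,c,h in [("pan",(585,-150),420),("cr",(560,150),520)]:
    for yaw in np.arange(-3.14,3.14,.785):
        pos=[c[0]-130*np.cos(yaw),c[1]-130*np.sin(yaw),h]
        q=env.ik(pos,down(yaw)); print(nm,round(yaw,2),None if q is None else np.round(q,2))
E
```

```text
knobtop [519.9  29. ]
h1 [662.2 241.5]
h2 [626.9  77.1]
h3 [448.5 109.5]
h4 [483.1 279.6]
lipL [ 625.  -285.6]
lipR [ 571.9 -208.6]
board [ 489.3 -329.9]
wheel [544.8 443.9]
tub [ 686.1 -179.3]
jar [399.4 349.1]
yel [ 341.7 -310.4]
big [ 591.8 -538.8]
[[-0.96  0.29 -0.  ]
 [ 0.29  0.96 -0.  ]
 [ 0.   -0.   -1.  ]]
pan -3.14 [-0.22  0.49  1.25 -0.    1.4  -1.8 ]
pan -2.36 [-0.1   0.41  1.38 -0.    1.35 -2.46]
pan -1.57 None
pan -0.78 [-0.14  0.1   1.78 -0.    1.26  2.21]
pan 0.0 [-0.34  0.07  1.81 -0.    1.25  1.23]
pan 0.79 [-0.48  0.19  1.67 -0.    1.28  0.31]
pan 1.57 [-0.46  0.36  1.46 -0.    1.33 -0.46]
pan 2.36 [-0.36  0.47  1.28 -0.    1.39 -1.14]
cr -3.14 [ 0.2   0.4   1.17 -0.    1.56 -1.37]
cr -2.36 [ 0.34  0.39  1.2  -0.    1.56 -2.02]
cr -1.57 None
cr -0.78 None
cr 0.0 [ 0.31 -0.03  1.71 -0.    1.47  1.88]
cr 0.79 [ 0.1  -0.01  1.68 -0.    1.47  0.88]
cr 1.57 [ 0.01  0.15  1.51 -0.    1.48  0.02]
cr 2.36 [ 0.07  0.31  1.3  -0.    1.53 -0.71]
```

Run:
```python
from h import *
for nm,c,h,zt,yaw in [("cr",(550,110),560,150,1.57),("pan",(540,-270),330,20,0.79)]:
    o=73-.276*(h+81-zt); pos=[c[0]-o*np.cos(yaw),c[1]-o*np.sin(yaw),h]
    env.reach(pos,down(yaw)); env.hold(.3)
    p,T=campose("wrist"); im=viewer.camera("wrist"); cv2.imwrite(f"w_{nm}.png",im); np.save(f"w_{nm}.npy",T)
    cv2.imwrite(f"pics/w_{nm}.png",cv2.resize(im,(784,588),interpolation=cv2.INTER_CUBIC))
s=env.read_state(); print(s["time_s"],s["qpos"].round(2))
```

```text
4.7583 [-0.43  0.38  1.63 -0.    1.13  0.35]
```

View pics/w_cr.png

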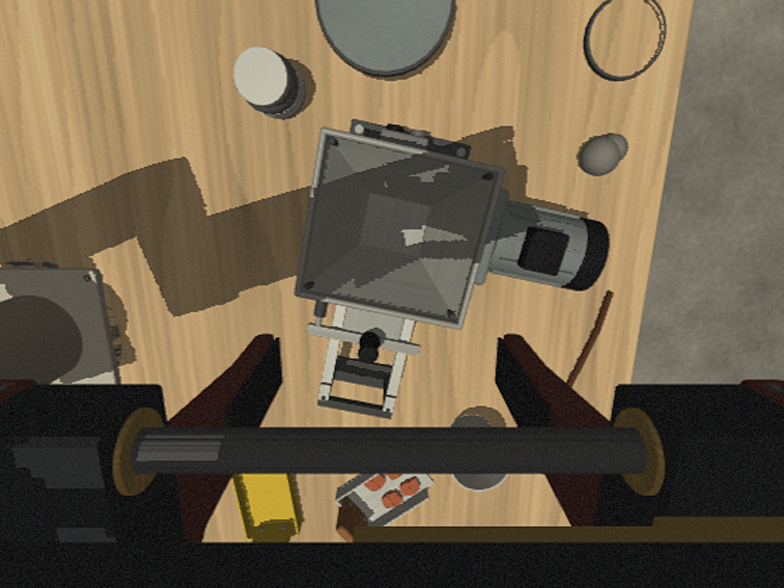

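View pics/w_pan.png

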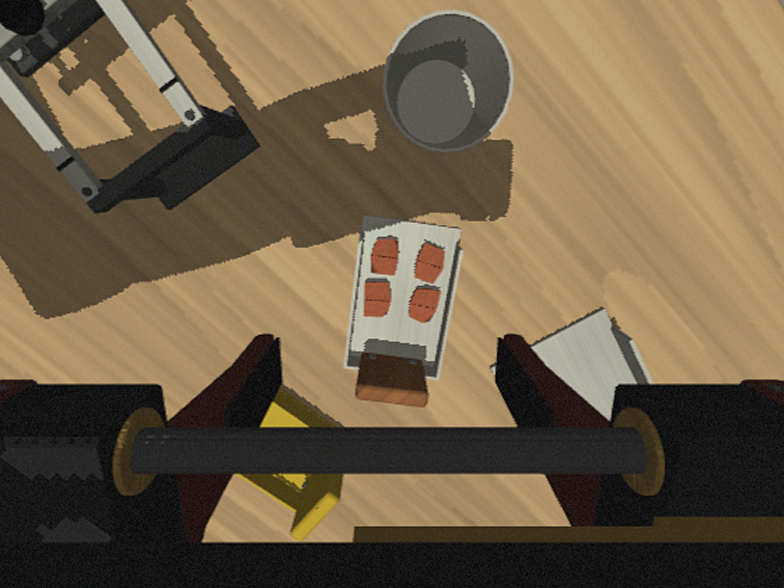

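The wrist crop confirms the small grey pan with 4 terracotta sherds: lip corners (363,217) and (462,230), board top about (392,398). The scribed marks show at (169,86) and (66,163). In the crusher view the rim corners are (322,128), (505,170), (462,328) and (296,295).

Run:
```python
from h import *
p=viewer.camera_params("wrist")
Tp=np.load("w_pan.npy");Tc=np.load("w_cr.npy")
f=lambda T,u,v,z:cast(p,T,(u/1.4,v/1.4),z)
L=f(Tp,363,217,4);Rr=f(Tp,462,230,4); 
im=cv2.imread("w_pan.png"); hsv=cv2.cvtColor(im,cv2.COLOR_BGR2HSV)
m=cv2.inRange(hsv,(3,110,115),(18,255,255)); 
m[:265]=0; m[295:]=0; m[:,:250]=0; m[:,310:]=0
v,u=np.nonzero(m); print("boardtop px",u.min()*1.4,u.max()*1.4,v.min()*1.4,v.max()*1.4,len(u))
B=cast(p,Tp,(u.mean(),v.mean()),78)
print("lip",L.round(1),Rr.round(1),np.linalg.norm(L-Rr)," board",B.round(1))
lip=(L+Rr)/2; d=(lip-B)[:2]; print("lip-board",np.linalg.norm(d),"expect 144; ang",np.arctan2(d[1],d[0]), "perp ang",np.arctan2(*(( L-Rr)[[1,0]]*1))-np.pi/2)
for q in [(364,235),(345,368),(438,378),(462,248)]: pass
C=[f(Tc,*q,195) for q in [(322,128),(505,170),(462,328),(296,295)]]
C=np.array(C)[:,:2]; print(C.round(1),"ctr",C.mean(0)); 
for i in range(4):
    e=C[(i+1)%4]-C[i]; print(np.linalg.norm(e).round(1),np.arctan2(e[1],e[0]).round(3))
mk=[f(Tp,169,86,104),f(Tp,66,163,104)]; print("marks",mk,np.linalg.norm(mk[0]-mk[1]))
a=mk[1]-mk[0]; print("mark dir(+y cr)",np.arctan2(a[1],a[0]), (mk[0]+mk[1])/2)
for u_,v_ in [(369,352),(375,335)]: print("knob",f(Tc,u_,v_,158))
```

```text
boardtop px 351.4 432.59999999999997 375.2 411.59999999999997 495
lip [ 571.2 -205.5    4. ] [ 629.  -279.9    4. ] 94.20797708059588  board [ 487.4 -328.    78. ]
lip-board 141.32366450593156 expect 144; ang 0.647710769184791 perp ang 0.6607220731633929
[[484.4 287.4]
 [665.2 248. ]
 [629.9  80.7]
 [449.2 118.5]] ctr [557.18207895 183.65611416]
185.1 -0.215
171.0 -1.779
184.7 2.935
172.5 1.365
marks [array([552.51390396, -53.97171109, 104.        ]), array([463.79354304, -33.99922801, 104.        ])] 90.94065384712945
mark dir(+y cr) 2.9201666201222403 [508.1537235  -43.98546955 104.        ]
knob [525.26766781  36.16896269 158.        ]
knob [532.74328548  58.16955269 158.        ]
```

```bash
cat >> h.py <<'E'
CR=np.array([556.8,182.5]); CA=1.356
def cw(x,y,z=0):  # crusher frame -> world
    c,s=np.cos(CA),np.sin(CA); return np.array([CR[0]+c*x-s*y,CR[1]+s*x+c*y,z])
def panrot(a,tilt): return (R.from_euler('z',a)*R.from_euler('y',tilt)).as_matrix()
def tcp_from(point,pt,a,tilt,s): # pan-frame point pt put at world point
    P=panrot(a,tilt); o=np.array(point)-P@np.array(pt,float)
    return o+P@np.array([-62,0,117.]), R.from_matrix(np.c_[s*P[:,1],s*P[:,0],-P[:,2]]).as_quat()
LIP=(82,0,4); GRIP=(-62,0,56)
E
python3 - <<'E'
from h import *
for s in (1,-1):
    pos,q=tcp_from((486.5,-329.3,56),GRIP,.655,0,s); r=env.ik(pos,q); print("grasp",s,pos.round(1),None if r is None else r.round(2))
for s in (1,-1):
  for rel in np.arange(0,360,15):
    a=CA+np.radians(rel); d=np.array([np.cos(a),np.sin(a),0])
    out=[]
    for t in (0,30,60):
        pos,q=tcp_from(cw(0,0,210)-35*d+np.array([0,0,0]),LIP,a,np.radians(t),s); r=env.ik(pos,q); out.append(None if r is None else r.round(2).tolist())
    if all(o is not None for o in out): print(s,rel,round(float(np.angle(np.exp(1j*a))),2),out)
E
```

```text
grasp 1 [ 486.5 -329.3  117. ] [-0.62  0.63  1.81 -0.    0.7  -1.27]
grasp -1 [ 486.5 -329.3  117. ] [-0.62  0.63  1.81 -0.    0.7   1.87]
1 0 1.36 [[-0.01, 0.24, 1.84, -0.0, 1.06, -1.36], [0.31, 0.33, 1.66, -0.45, 1.45, -0.92], [0.54, 0.56, 1.46, -0.73, 1.89, -0.76]]
1 15 1.62 [[-0.01, 0.31, 1.75, -0.0, 1.08, -1.63], [0.32, 0.32, 1.67, -0.52, 1.34, -1.13], [0.58, 0.51, 1.56, -0.86, 1.72, -0.87]]
1 30 1.88 [[0.0, 0.38, 1.64, -0.0, 1.12, -1.88], [0.32, 0.32, 1.68, -0.56, 1.21, -1.34], [0.61, 0.44, 1.67, -0.97, 1.53, -0.96]]
1 45 2.14 [[0.03, 0.45, 1.54, -0.0, 1.15, -2.11], [0.32, 0.31, 1.68, -0.58, 1.08, -1.56], [0.62, 0.37, 1.78, -1.1, 1.33, -1.03]]
1 60 2.4 [[0.07, 0.5, 1.45, -0.0, 1.19, -2.33], [0.31, 0.31, 1.69, -0.56, 0.95, -1.8], [0.62, 0.3, 1.88, -1.23, 1.12, -1.09]]
1 165 -2.05 [[0.47, 0.55, 1.37, -0.0, 1.22, 2.52], [0.28, 0.3, 1.69, 0.51, 0.83, 2.04], [0.0, 0.23, 1.99, 1.37, 0.9, 1.13]]
1 180 -1.79 [[0.52, 0.51, 1.45, -0.0, 1.19, 2.31], [0.28, 0.31, 1.69, 0.57, 0.96, 1.78], [-0.03, 0.3, 1.89, 1.22, 1.14, 1.08]]
1 195 -1.52 [[0.56, 0.45, 1.54, -0.0, 1.15, 2.09], [0.28, 0.31, 1
[... 2689 characters left out ...]
1.09, -1.6], [-0.03, 0.37, 1.78, 1.08, 1.35, -2.12]]
-1 210 -1.26 [[0.59, 0.39, 1.64, -0.0, 1.12, -1.29], [0.28, 0.32, 1.68, 0.56, 1.22, -1.82], [-0.02, 0.44, 1.67, 0.96, 1.55, -2.19]]
-1 225 -1.0 [[0.61, 0.32, 1.74, -0.0, 1.09, -1.54], [0.28, 0.32, 1.67, 0.51, 1.35, -2.03], [0.02, 0.5, 1.57, 0.84, 1.73, -2.28]]
-1 240 -0.74 [[0.6, 0.25, 1.84, -0.0, 1.06, -1.81], [0.28, 0.32, 1.66, 0.44, 1.46, -2.24], [0.06, 0.56, 1.47, 0.72, 1.9, -2.4]]
-1 255 -0.48 [[0.56, 0.18, 1.93, -0.0, 1.04, -2.1], [0.28, 0.33, 1.66, 0.35, 1.55, -2.46], [0.11, 0.61, 1.39, 0.57, 2.04, -2.54]]
-1 345 1.09 [[0.02, 0.17, 1.93, -0.0, 1.03, 2.07], [0.31, 0.33, 1.66, -0.36, 1.55, 2.44], [0.48, 0.61, 1.38, -0.59, 2.03, 2.52]]
```

Run:
```python
from h import *
a=.655
set_gripper(60)
pos,q=tcp_from((486.5,-329.3,56),GRIP,a,0,1)
env.reach(pos+[0,0,110],q); print(env.move_l(pos,rate=120,f_stop=8))
set_gripper(5); s=env.read_state(); print(s["width"],s["grip_force"],s["force"].round(1),s["tool_pos"].round(1))
env.move_l(pos+[0,0,160],rate=140); env.hold(.2)
s=env.read_state(); print(s["time_s"],s["width"],s["force"].round(2),s["wrist_torque"].round(2),s["tool_pos"].round(1))
im=viewer.camera("wrist"); cv2.imwrite("pics/held.png",im)
im2=viewer.camera("side"); cv2.imwrite("pics/held_s.png",cv2.resize(im2[180:420,200:560],(720,480)))
```

```text
False
15.919497742118441 30.000101029872894 [1.5 0.4 1.2] [ 486.7 -329.3  117.1]
10.1333 16.357541960208223 [ 0.17 -0.3  -2.47] [-0.14  0.1  -0.01] [ 486.3 -329.2  276.2]
```

View pics/held_s.png

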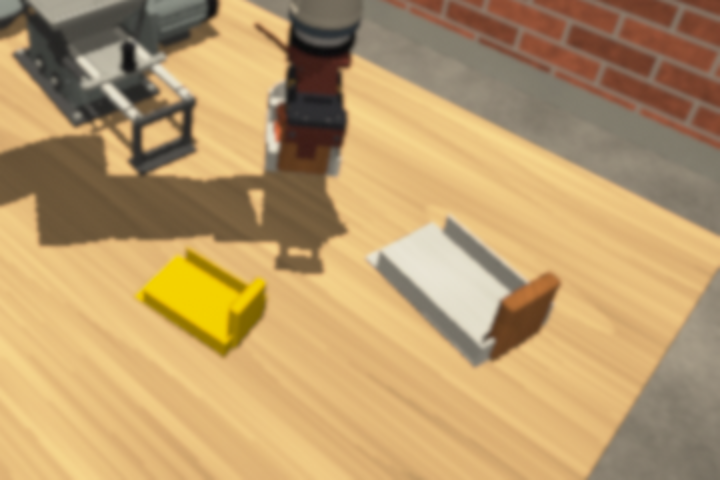

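The side crop shows the pan held level at (305,130). I'll carry it over and tip it.

Run:
```python
from h import *
pos,q=tcp_from(cw(-120,0,235),LIP,CA,0,1); env.move_l(pos,rot=q,rate=150)
pos,q=tcp_from(cw(-38,0,225),LIP,CA,0,1); env.move_l(pos,rot=q,rate=100)
im=viewer.camera("top"); cv2.imwrite("top_pre.png",im)
for t in (10,20,28,36,44,52,58):
    pos,q=tcp_from(cw(-38,0,225-min(t,20)*.7),LIP,CA,np.radians(t),1); env.move_l(pos,rot=q,rate=90)
env.hold(.8)
im=viewer.camera("top"); im2=viewer.camera("side")
cv2.imwrite("pics/tip.png",np.hstack([cv2.resize(im[100:270,100:360],(400,262)),cv2.resize(im2[120:290,140:400],(400,262))]))
s=env.read_state(); print(s["time_s"],s["width"],s["force"].round(2),s["wrist_torque"].round(2))
```

```text
17.0833 15.89251675337389 [-0.17 -1.09 -1.06] [ 0.57 -0.14 -0.01]
```

View pics/tip.png

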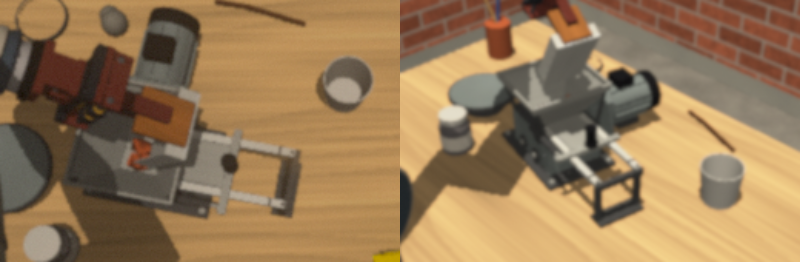

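The sherds are visible in the hopper throat at about (140,155). I'll level the pan and put it back where it came from.

Run:
```python
from h import *
for t in (40,20,0):
    pos,q=tcp_from(cw(-38,0,230),LIP,CA,np.radians(t),1); env.move_l(pos,rot=q,rate=150)
pos0,q0=tcp_from((486.5,-329.3,56),GRIP,.655,0,1)
pos,q=tcp_from(cw(-130,0,235),LIP,CA,0,1); env.move_l(pos,rot=q,rate=150)
env.move_l(pos0+[0,0,60],rot=q0,rate=200)
print(env.move_l(pos0+[0,0,12],rate=100), env.move_l(pos0+[0,0,-4],rate=15,f_stop=4))
s=env.read_state(); print(s["tool_pos"].round(1),s["force"].round(1))
set_gripper(50); env.move_l(pos0+[0,0,120],rate=150)
# look down: pan via wrist, hopper via top
p,T=campose("wrist"); w=viewer.camera("wrist"); t=viewer.camera("top")
cv2.imwrite("pics/placed.png",np.hstack([cv2.resize(w,(400,300)),cv2.resize(t[130:280,120:320],(400,300),interpolation=cv2.INTER_CUBIC)]))
print(env.read_state()["time_s"])
# gate candidates
K=cw(-155,0,138)
for yaw in np.arange(-3.14,3.14,.3925):
    for tilt in (0,):
        r=[env.ik(cw(-155-d,0,138+61),down(CA+yaw)) for d in (0,75)]
        print(round(yaw,2),[None if x is None else x.round(2).tolist() for x in r])
```

```text
False True
[ 486.4 -329.3  117.1] [-0.9  0.3  4.9]
24.35
-3.14 [None, None]
-2.75 [None, None]
-2.36 [None, [-0.11, 0.41, 1.95, -0.0, 0.78, 2.46]]
-1.96 [[0.04, 0.43, 1.92, -0.0, 0.79, 2.21], [-0.11, 0.41, 1.95, -0.0, 0.78, 2.07]]
-1.57 [[0.04, 0.43, 1.92, -0.0, 0.79, 1.82], [-0.11, 0.41, 1.95, -0.0, 0.78, 1.68]]
-1.18 [[0.04, 0.43, 1.92, -0.0, 0.79, 1.43], [-0.11, 0.41, 1.95, -0.0, 0.78, 1.29]]
-0.78 [[0.04, 0.43, 1.92, -0.0, 0.79, 1.04], [-0.11, 0.41, 1.95, -0.0, 0.78, 0.89]]
-0.39 [[0.04, 0.43, 1.92, -0.0, 0.79, 0.64], [-0.11, 0.41, 1.95, -0.0, 0.78, 0.5]]
0.0 [[0.04, 0.43, 1.92, -0.0, 0.79, 0.25], [-0.11, 0.41, 1.95, -0.0, 0.78, 0.11]]
0.39 [[0.04, 0.43, 1.92, -0.0, 0.79, -0.14], [-0.11, 0.41, 1.95, -0.0, 0.78, -0.28]]
0.79 [[0.04, 0.43, 1.92, -0.0, 0.79, -0.53], [-0.11, 0.41, 1.95, -0.0, 0.78, -0.68]]
1.18 [[0.04, 0.43, 1.92, -0.0, 0.79, -0.93], [-0.11, 0.41, 1.95, -0.0, 0.78, -1.07]]
1.57 [[0.04, 0.43, 1.92, -0.0, 0.79, -1.32], [-0.11, 0.41, 1.95, -0.0, 0.78, -1.46]]
1.96 [[0.04, 0.43, 1.92, -0.0, 0.79, -1.71], [-0.11, 0.41, 1.95, -0.0, 0.78, -1.85]]
2.36 [[0.04, 0.43, 1.92, -0.0, 0.79, -2.1], [-0.11, 0.41, 1.95, -0.0, 0.78, -2.25]]
2.75 [[0.04, 0.43, 1.92, -0.0, 0.79, -2.5], None]
```

View pics/placed.png

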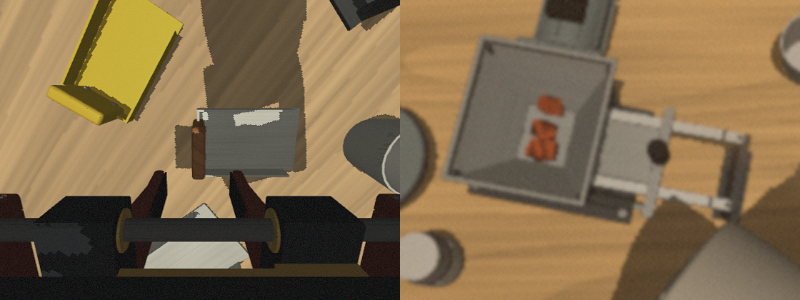

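The pan is empty and flat on the bench at (245,140). The sherds sit at the throat in the hopper at (545,130), with the gate still shut. Next I take the knob.

Run:
```python
from h import *
q=down(CA+np.pi/2)
s=env.read_state(); P=s["tool_pos"]; env.move_l([P[0],P[1],300],rate=200)
env.reach(cw(-155,0,300),q); set_gripper(46)
env.hold(.2); p,T=campose("wrist"); im=viewer.camera("wrist"); cv2.imwrite("w_knob.png",im); np.save("w_knob.npy",T)
t=viewer.camera("top")
print(env.read_state()["time_s"])
cv2.imwrite("pics/knob.png",np.hstack([cv2.resize(im,(560,420)),cv2.resize(t[150:270,120:320],(230,420))]))
print("knob predicted px",proj(p,T,cw(-155,0,158)),"marks",[proj(p,T,cw(-232,y,104)) for y in(46,-46)])
```

```text
26.7833
knob predicted px (np.float64(279.41526280257426), np.float64(224.12814516346575)) marks [(np.float64(193.05215003791258), np.float64(156.39222278349817)), (np.float64(200.0354353068414), np.float64(251.77780863389074))]
```

View pics/knob.png

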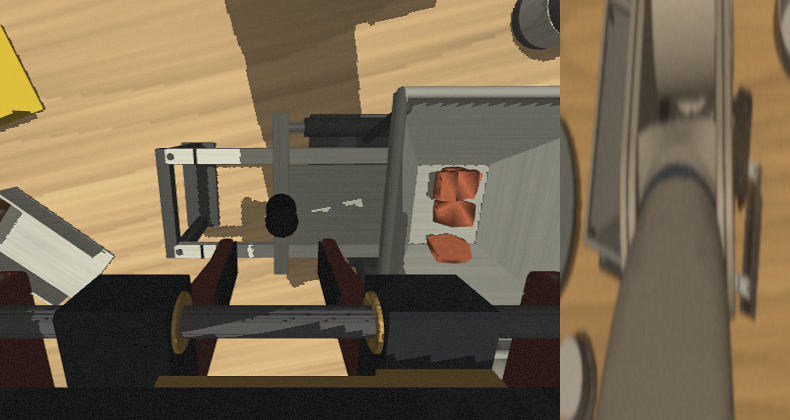

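The knob is at (281,215), matching the prediction (279,224 at its top). All four sherds are in the hopper around (450,200). The scribed marks are at about (194,156) and (196,251). I'll grip and pull most of the way, then measure.

Run:
```python
from h import *
p=viewer.camera_params("wrist"); T=np.load("w_knob.npy"); g=cv2.cvtColor(cv2.imread("w_knob.png"),cv2.COLOR_BGR2GRAY).astype(int)
for r in (154,157,250,253): print(r,g[r-1:r+2,184:210].mean(0).astype(int).tolist())
q=down(CA+np.pi/2); z=145+61
env.move_l(cw(-155,0,240),rate=150); print(env.move_l(cw(-155,0,z),rate=80,f_stop=8))
set_gripper(5); s=env.read_state()
c,sn=np.cos(CA),np.sin(CA); along=lambda s:(s["tool_pos"][:2]-CR)@[c,sn]
print("grip",s["width"],s["grip_force"],s["force"].round(1),along(s),s["time_s"])
env.move_l(cw(-215,0,z),rate=60); s=env.read_state(); print("pulled",s["width"],s["force"].round(1),along(s),s["time_s"])
p,T=campose("wrist"); im=viewer.camera("wrist"); cv2.imwrite("w_pull.png",im); np.save("w_pull.npy",T); cv2.imwrite("pics/pull.png",cv2.resize(im[100:310,80:360],(800,600),interpolation=cv2.INTER_CUBIC))
```

```text
154 [208, 208, 207, 207, 207, 209, 208, 211, 191, 103, 32, 31, 137, 216, 211, 208, 208, 209, 211, 208, 208, 208, 207, 208, 210, 209]
157 [213, 213, 212, 213, 212, 212, 214, 215, 207, 149, 28, 31, 105, 190, 217, 212, 212, 211, 213, 212, 212, 212, 212, 212, 212, 211]
250 [202, 201, 201, 199, 200, 199, 201, 200, 202, 198, 201, 198, 200, 201, 201, 198, 151, 21, 19, 130, 210, 201, 202, 201, 201, 201]
253 [206, 206, 205, 203, 204, 204, 206, 206, 204, 204, 204, 206, 205, 206, 205, 210, 182, 33, 15, 101, 181, 208, 206, 204, 205, 206]
False
grip 23.45478922630538 30.000187754631042 [ 0.1  6.2 -0.1] -154.18963796225043 28.3917
pulled 23.432903401750927 [ 2.2 11.1 -0.3] -213.4846424184617 29.5417
```

View pics/pull.png

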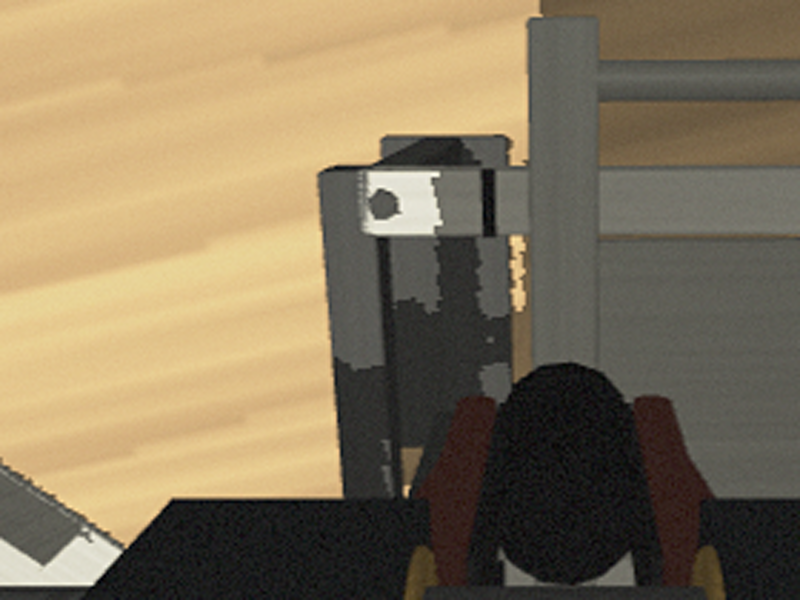

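In the pull crop the scribed line is at x≈489 and the bar's front edge at x≈530 on the upper rail, so about 10 mm remain. I'll measure it sub-pixel and close the gap.

```bash
cat > m.py <<'E'
from h import *
c,sn=np.cos(CA),np.sin(CA); al=lambda P:(np.array(P)[:2]-CR)@[c,sn]
def bar_edge(im,p,T,v,lo,hi): # gradient-based front edge of bar near predicted column
    g=cv2.cvtColor(im,cv2.COLOR_BGR2GRAY).astype(float)[v-1:v+2,:].mean(0); return g[lo:hi].astype(int).tolist()
E
python3 - <<'E'
from m import *
p=viewer.camera_params("wrist"); T=np.load("w_pull.npy"); im=cv2.imread("w_pull.png")
print("mark row171 from 240",bar_edge(im,p,T,171,240,275))
print("bar row 140 from 255",bar_edge(im,p,T,140,255,275))
print("edge pred at y=46",proj(p,T,cw(-222,46,112)),"at y=75",proj(p,T,cw(-222,75,112)))
m=al(cast(p,T,(251.2,171),104)); 
for u,v in [(265.2,171),(265,140)]: print("bar",al(cast(p,T,(u,v),112)),"mark",m, "tool",al(T[:3,3]))
print(al(env.read_state()["tool_pos"]))
E
```

```text
mark row171 from 240 [114, 115, 115, 114, 114, 114, 115, 116, 96, 14, 24, 20, 15, 74, 118, 116, 113, 115, 115, 114, 114, 115, 116, 115, 105, 86, 91, 98, 99, 99, 97, 96, 93, 94, 94]
bar row 140 from 255 [202, 202, 203, 202, 203, 201, 203, 202, 204, 181, 77, 97, 99, 99, 98, 97, 96, 96, 94, 96]
edge pred at y=46 (np.float64(264.26826376269895), np.float64(173.14409563161064)) at y=75 (np.float64(263.59076631011555), np.float64(120.56045948524245))
bar -221.45027864548075 mark -230.14506865102635 tool -214.71681135899053
bar -221.3535099730575 mark -230.14506865102635 tool -214.71681135899053
-213.45029361068532
```

Run:
```python
from m import *
s=env.read_state(); P=s["tool_pos"]; z=206
env.move_l(cw(-215-7.0,0,z),rate=40); env.hold(.3)
s=env.read_state(); print(al(s["tool_pos"]),s["width"],s["force"].round(1),s["time_s"])
p,T=campose("wrist"); im=viewer.camera("wrist"); cv2.imwrite("w_pull2.png",im); np.save("w_pull2.npy",T)
u0=int(proj(p,T,cw(-232,46,104))[0]); v0=int(round(proj(p,T,cw(-230,46,104))[1]))
print(u0,v0)
for v in (v0-2,v0+2,v0-30): print(v,u0-10,bar_edge(im,p,T,v,u0-10,u0+22))
cv2.imwrite("pics/pull2.png",cv2.resize(im[130:235,190:330],(800,600),interpolation=cv2.INTER_CUBIC))
```

```text
-220.32685444957033 23.648073686935216 [ 2.6 11.7 -0.8] 30.2167
259 171
169 249 [109, 112, 109, 111, 110, 109, 110, 112, 112, 114, 99, 37, 18, 25, 20, 44, 78, 92, 95, 98, 97, 96, 93, 94, 92, 94, 96, 97, 98, 96, 95, 97]
173 249 [113, 110, 112, 113, 114, 112, 115, 113, 113, 117, 100, 36, 22, 19, 19, 44, 77, 94, 99, 96, 97, 97, 95, 94, 93, 94, 94, 96, 95, 95, 96, 97]
141 249 [199, 199, 201, 201, 201, 200, 201, 201, 201, 202, 203, 201, 201, 202, 204, 180, 84, 93, 97, 98, 98, 96, 97, 96, 93, 93, 94, 98, 97, 95, 98, 95]
```

View pics/pull2.png

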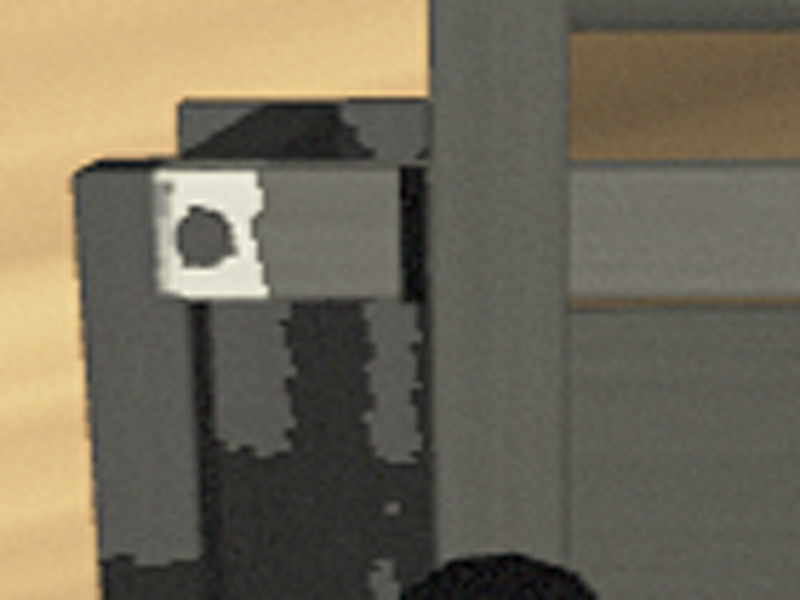

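Run:
```python
from m import *
p=viewer.camera_params("wrist"); T=np.load("w_pull2.npy")
e=al(cast(p,T,(264.5,171),112)); m=al(cast(p,T,(261.8,171),104)); d=m-e; print("remaining",d)
assert -4<d<0
cmd=-222+d
env.move_l(cw(cmd,0,206),rate=15); env.hold(.4)
s=env.read_state(); print(al(s["tool_pos"]),s["width"],s["force"].round(1),s["time_s"])
p,T=campose("wrist"); im=viewer.camera("wrist")
u0=int(proj(p,T,cw(-230.3,46,104))[0])
for v in (171,141): print(u0-10,bar_edge(im,p,T,v,u0-10,u0+16))
np.save("w3.npy",T)
t=viewer.camera("top"); cv2.imwrite("pics/fin.png",np.hstack([cv2.resize(im,(400,300)),cv2.resize(t[130:280,120:320],(400,300))]))
```

```text
remaining -1.9421290737815013
-222.2183114318248 23.634120384202742 [ 2.6 12.4 -0.3] 30.95
255 [112, 113, 112, 112, 114, 112, 114, 103, 52, 26, 65, 93, 98, 97, 96, 97, 95, 93, 93, 91, 94, 96, 97, 96, 95, 95]
255 [199, 201, 198, 201, 201, 201, 199, 200, 204, 183, 91, 93, 98, 96, 96, 96, 96, 95, 93, 92, 95, 97, 96, 96, 98, 94]
```

View pics/fin.png

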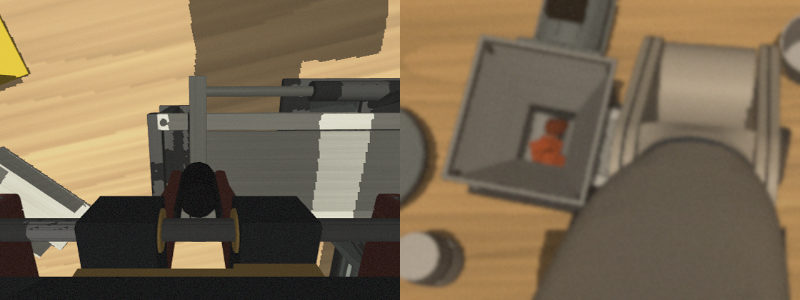

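Viewing budget is used up (slightly past the 10 allowed), so the last check is numeric: are all the red pixels inside the throat opening, and lower than before?

Run:
```python
from m import *
env.hold(.5)
p,T=campose("top"); t=viewer.camera("top")
def red(im):
    h=cv2.cvtColor(im,cv2.COLOR_BGR2HSV); m=cv2.inRange(h,(0,110,30),(14,255,255))|cv2.inRange(h,(172,110,30),(180,255,255)); k=np.zeros_like(m); k[140:240,145:225]=255; return m&k
m=red(t); q=np.array([proj(p,T,cw(x,y,105)) for x,y in [(-32,-38),(32,-38),(32,38),(-32,38)]],np.float32)
print("throat quad",q.round(1).tolist())
n,l,st,ce=cv2.connectedComponentsWithStats(m)
for i in range(1,n):
    if st[i,4]>3: 
        v=cv2.cvtColor(t,cv2.COLOR_BGR2HSV)[l==i][:,2].mean(); print(st[i].tolist(),ce[i].round(1),"V",v.round(),"at z65 ->",[round(float(k)) for k in (np.array([[c,sn],[-sn,c]])@(cast(p,T,ce[i],65)[:2]-CR))])
v,u=np.nonzero(m); print("red px",len(u),"outside quad(px dist min)",min(cv2.pointPolygonTest(q,(float(a),float(b)),True) for a,b in zip(u,v)))
s=cv2.imread("top0_raw.png"); print("sherd area of 4 in pan", np.count_nonzero(cv2.inRange(cv2.cvtColor(s,cv2.COLOR_BGR2HSV)[180:222,335:380],(0,110,30),(14,255,255))))
print(env.read_state()["time_s"],al(env.read_state()["tool_pos"]))
np.set_printoptions(linewidth=200)
print(np.where(m[165:215,175:210]>0,'#','.').view().tolist().__len__()); print("\n".join("".join('#' if x else '.' for x in r) for r in m[168:212,178:206]))
```

```text
throat quad [[208.3000030517578, 186.60000610351562], [185.1999969482422, 182.1999969482422], [178.1999969482422, 209.1999969482422], [201.6999969482422, 213.6999969482422]]
[185, 190, 19, 24, 292] [194.5 202.2] V 125.0 at z65 -> [5, 4]
red px 292 outside quad(px dist min) 0.06118877821052452
sherd area of 4 in pan 355
31.6 -222.23396544586524
50
............................
............................
............................
............................
............................
............................
............................
............................
............................
............................
............................
............................
............................
............................
............................
............................
............................
............................
............................
............................
............................
............................
.................########...
................##########..
...............###########..
...............###########..
...............##########...
...............#########....
...............#########....
...............#######......
.............########.......
............##########......
.........##############.....
.......################.....
.......################.....
.......################.....
.......################.....
.......################.....
.......################.....
........###############.....
........################....
........#################...
........#################...
...........#############....
```

```bash
python3 -c "
from station import workorder
print(workorder.sign_off())"
```

```text
the job is handed in; nothing more can be done
None
```

I handed the job in at about 32 s: the sherds were tipped in with the gate shut, the empty pan was set back flat where it came from and released, and the gate is held with its bar edge on the scribed line to within about 0.3 mm; that all four sherds dropped clear is judged from red pixels inside the throat in the top view, not seen directly, and I viewed 11 pictures, one over the limit.

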